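Show the hidden target to the bench camera with an inspection mirror

ROBOT

A 6-joint arm with a two-finger parallel gripper is mounted at the origin on a cart in front of the work surface, level with it; the furniture and walls round the work are solid. World frame = base frame: x ahead of the robot, y to its left, z up, the work surface at z = 0. Lengths are in m, angles in rad, forces in N, time in s.
With the tool pointing down it reaches from about 0.25 to 0.775 m from the base axis. Payload 4 kg.
Tool frame: the origin (TCP) lies on the centre line of the jaws, within the pads' length; the fingertips stand 25 mm ahead of it and the grasp point (between the pads) lies 6 mm ahead of it; z points along the fingers, y is the line along which they close (so a half turn about z gives the same grasp; the last joint's range is limited). The gripper opens to 94 mm and grips with 3 to 60 N. Pads are 16 mm wide; open, the fingers measure 119 mm over their backs; the gripper's body (75 mm by 177 mm) begins 78 mm behind the grasp point.
Start: joints at [-1.291, 0.087, 1.371, -0, 1.684, -0.103], TCP at [0.205, -0.51, 0.231] pointing down, gripper open.
Joint ranges: [-3.1, 3.1], [-0.76, 2.03], [0.27, 2.55], [-1.08, 4.22], [0.17, 2.65], [-2.57, 2.57]. Speed limits (rad/s): [2.79, 2.79, 3.14, 3.14, 3.14, 3.14].

INTERFACE

Orientations are given as [roll, pitch, yaw] about the fixed x, y, z axes, in that order (R = Rz(yaw) Ry(pitch) Rx(roll)).
In Python, from bench import robot, imaging gives the robot as it stands. The module is installed in compiled form; this text tells all that it offers.
- The arm moves only by the tool drive_tool, never from a script. Its argument "series" is a list of rows, each a list of 3 entries, a list of its own where there are three numbers: the finger opening in m, from 0 to 0.094, then the shift along the tool's x, y, z in m, then the turn, a rotation vector about the tool's x, y, z in rad. A call has 1 to 5 rows; each row is the pose to reach, as a shift and turn from the pose commanded when the call began, along the tool's axes at that moment; what a row does not reach only later rows make up. A row lasts 1/8 s, in which the tool goes at most 62.5 mm and 10.7 degrees, less where a joint would pass 70% of its speed; a pose out of reach is approached as far as the arm can. A call with a gripper value outside its range is refused whole. The fingers move at their own pace and stop on an object; the grip force is fixed at half the most. Time passes only in rows, so rows that repeat a pose let the fingers close. It gives the time, the measured TCP pose, the force, the opening and the grip force at its end, in the units of the state.
- robot.get_obs(): the state, without advancing time (a new reading comes with each control period).
- imaging.snapshot(name): name is "scene" or "top"; returns the picture (400x640x3 uint8, red, green, blue); there is no depth.
- imaging.get_calibration(name): a dict with "intrinsics" (3x3 intrinsics, pixels), "k1" (the pictures are not rectified: a ray, as slopes to the right and down, at radius r is drawn at 1 + k1 r^2 times it, then the intrinsics apply), "position" and "rotation" of the camera in the world. Camera axes: x right, y up, looking along -z (the intrinsics and any distortion apply to the point x, -y, -z); pixel columns grow to the right and rows downward; lengths in m; the calibration is good to about 2 mm. A picture is of the moment at which its call begins. get_calibration takes no time and is no camera call.
- robot.close_job(): hands the job in; it is judged then, once.
The state is a dict: "time": time; "joint_positions": joint angles; "qvel": joint speeds; "joint_torque": joint torques, N m; "tool_pos": TCP position; "ee_rot": TCP orientation; "wrist_force": force on the tool from outside, world axes, zero at the start; "wrist_torque": the same for the moment, N m; "width": finger opening in m; "finger_force": force on a finger pad.
Only numpy, scipy, OpenCV 4.12 (cv2) and the standard library are available. Lean on these libraries where they do the work, as an engineer would, in place of code of your own. Each camera call takes 0.05 s, during which the arm holds its last target. There are 200 camera calls.

TASK

The little blue camera on the swing arm cannot see the red-and-white target beside it. Pick up the orange inspection mirror by its grip and hold it in the air with its centre at the view spot (over the marked disc on the rig's base, at the height of the target), angled so that the camera sees the target in the middle of the mirror. Finish still holding it there, steady and touching nothing else, without having moved the camera or disturbed the other things on the bench.

Things in the scene. Friction and masses are not known exactly. Their poses are not given: they have to be found in the camera images.
- mirror: Loose inspection mirror, about 0.1 to 0.17 kg, standing on the flat foot of its grip. Grip: orange bar with black ribs, 90 mm long (x), 24 mm wide (y), 34 mm high. Origin: centre of the grip's underside; z up. A steel neck leads along +x to a round mirror 60 mm across (with its black rim), upright, its glass looking along +x (straight away from the grip). Most of the weight is in the grip.
- mirror_face (a point): Centre of the mirror glass, at (110, 0, 36) mm in the mirror's frame. Same axes as mirror: +x is the direction the glass looks.
- rig: Viewing rig, fixed to the bench, standing elsewhere each time: aluminium base 8 to 12 mm high and 50 to 90 mm wide, running along +x from 30 mm behind the origin to 300 mm ahead of it, with a black-and-white disc on it at the origin and an upright dark pillar 184 mm tall from 232 to 258 mm ahead that carries the target and the swing arm. Origin on the bench top, right under the view spot.
- view_spot (a point): Empty point in the air 170 mm above the bench, over the disc on the rig's base. The camera looks exactly at it from 170 mm away, and the target faces it from 170 mm away; the two lines of sight meet here at 70 degrees. Axes as rig: +x level, towards the target.
- target (a point): Centre of the red-and-white bull's-eye target, 60 mm across, 170 mm along the rig's +x from the view spot and at the same height; it faces the view spot.
- lens (a point): Centre of the camera's front lens, 170 mm from the view spot. The camera (blue box 34 x 34 x 36 mm with a black lens barrel 24 mm across) sits on the grey swing arm and always looks at the view spot. The arm runs from the pillar, outside the two lines of sight.
- camera_arm (a joint): Angle of the swing arm about the level line from the view spot to the target, rad: 0 = camera level with the target, on its left as seen from the view spot (the rig's +y side); growing values swing the camera up. Stiff; it differs from run to run (0.05 to 0.85) and must stay as found.
- aim_point (a point): Midpoint between lens and target, in empty air, 139 mm from the view spot. As lens and target are equally far from the view spot, a mirror with its centre at the view spot and its glass facing straight at this point shows the target to the camera.
- goggles_0: Laser goggles, loose, 134 x 138 x 46 mm; origin under the centre.
- screw_tray_0: Aluminium tray of screws, loose, 76 x 120 x 18 mm; origin under the centre.
- tape_0: Roll of black tape lying flat, loose, 62 mm across, 19 mm high; origin under the centre.
- driver_1: Ball-end driver lying on the bench, loose, 134 mm long; origin under the centre.
Mind the look-alikes: they are no part of the job. There is more than one size of the mirror; the one meant has the size given above.

How it is judged:
On the way:
1. the mirror is picked up: its grip is gripped and more than 40 mm above the bench (height (world z) of mirror above 0.04 m and contact force between the fingers and mirror above 1 N), for 0.2 s.
At the end, for the whole second after the job is handed in: The mirror is held in the fingers, in the air and still, clear of the rig, the centre of its glass within 25 mm of the view spot; the line straight out from the glass passes the aim point within 16 mm sideways and up or down (about 6.5 degrees), so the camera sees the target inside the mirror (all of step 1 and distance between mirror_face and view_spot below 0.025 m and y of aim_point in the frame of mirror_face between -0.016 and 0.016 m and z of aim_point in the frame of mirror_face between -0.016 and 0.016 m and x of aim_point in the frame of mirror_face above 0.08 m and contact force between mirror and rig below 0.2 N and linear speed of mirror below 0.02 m/s and angular speed of mirror below 0.15 rad/s); the arm keeps its last pose, push and grip.
It fails at once if the camera is moved by more than 8 mm (distance of lens from where it was at the start of the episode above 0.008 m).
It fails at once if the pair of goggles is pushed more than 20 mm (distance of goggles_0 from where it was at the start of the episode above 0.02 m).
It fails at once if the screw tray is pushed more than 20 mm (distance of screw_tray_0 from where it was at the start of the episode above 0.02 m).
It fails at once if the roll of tape is pushed more than 20 mm (distance of tape_0 from where it was at the start of the episode above 0.02 m).
It fails at once if the driver is pushed more than 20 mm (distance of driver_1 from where it was at the start of the episode above 0.02 m).
It also fails if it takes over 35 s, if anything falls off the work surface, if the arm or the gripper's body presses on something with over 40 N, if the wrist force passes 120 N, or if a joint passes its speed limit or range.

## Working session

There is one attempt and no reset: what is moved stays moved. The work goes in short steps, Python scripts to look and compute and a tool call to move; the robot and the scene stay as the last step left them, time stands still between calls to the robot, and variables do not carry over. Pictures are saved under pics/ and viewed, at most 10 in all, crops included, and the job is handed in when it is done.

Besides the shell and the picture viewer there is one more tool, called after "Request:" as a command line: name --argument value ..., lists and objects as JSON in quotes. drive_tool: Moves the arm, as the interface text tells. Its arguments: {"type":"object","properties":{"series":{"type":"array"}},"required":["series"]}

```bash
mkdir -p pics
python3 - <<'E'
from bench import robot, imaging
import cv2
for n in("scene","top"):
    cv2.imwrite(f"pics/{n}0.png",imaging.snapshot(n)[...,::-1]); c=imaging.get_calibration(n); print(n,c)
print(robot.get_obs())
E
```

```text
scene {'intrinsics': array([[490.03348508,   0.        , 319.28275377],
       [  0.        , 490.03348508, 201.87510332],
       [  0.        ,   0.        ,   1.        ]]), 'k1': 0.022645295726738575, 'position': array([ 0.04444917, -1.00278878,  0.63546643]), 'rotation': array([ 1.15952408e+00, -7.68676824e-04, -4.61728655e-01])}
top {'intrinsics': array([[445.79143573,   0.        , 316.57436491],
       [  0.        , 445.79143573, 197.33311207],
       [  0.        ,   0.        ,   1.        ]]), 'k1': -0.04830498695657558, 'position': array([0.37939324, 0.02285356, 1.17900643]), 'rotation': array([ 0.1624807 ,  0.03200157, -1.57289503])}
{'time': 0.1, 'joint_positions': array([-1.29111592e+00,  8.78511625e-02,  1.37206871e+00, -8.88042572e-06,
        1.68355493e+00, -1.03086939e-01]), 'qvel': array([ 0.00418707,  0.0009237 , -0.00259668,  0.0020682 , -0.00058548,
        0.00042576]), 'joint_torque': array([ 1.73554607e-03, -3.41253376e+01, -3.03300583e+01,  7.18981144e-02,
        3.04686092e-02, -1.04283495e-04]), 'tool_pos': array([ 0.20530124, -0.5097904 ,  0.22945497]), 'ee_rot': array([-3.13971959e+00, -1.84902420e-04,  3.82766177e-01]), 'wrist_force': array([ 0.41999152, -0.13598126, -0.16241339]), 'wrist_torque': array([-0.03213149,  0.01042442,  0.04106042]), 'finger_force': 0.0, 'width': 0.09386191450445555}
```

View pics/scene0.png

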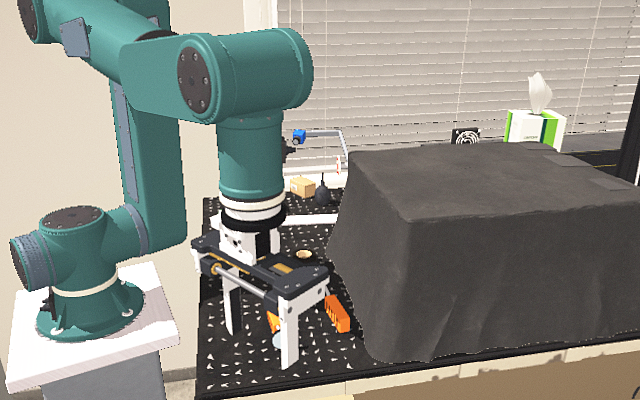

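View pics/top0.png

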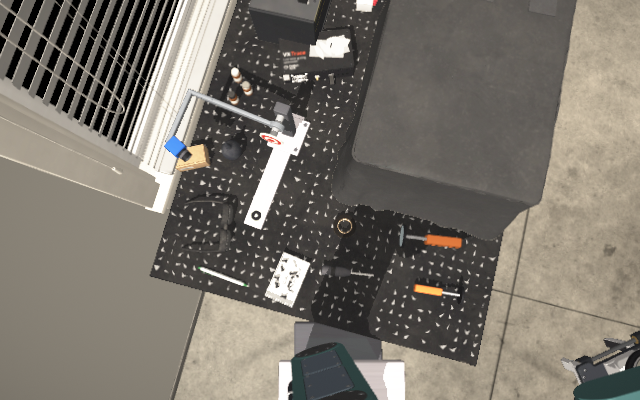

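The scene view shows the arm hiding most of the bench. The top view shows the rig's base (disc at about (256,215), target at (271,139), blue camera at (177,147)) and two orange-gripped tools: A at (444,241) with its head at (402,236), and B at (430,290) with its head at (455,294). I'll enlarge that area to compare sizes.

```bash
cat > h.py <<'E'
import numpy as np, cv2
from scipy.spatial.transform import Rotation as R
from bench import robot, imaging
C={n:imaging.get_calibration(n) for n in("scene","top")}
def rot(n): return R.from_euler("xyz",C[n]["rotation"]).as_matrix()
def ray(n,p):
    c=C[n];K=c["intrinsics"]
    u=cv2.undistortPoints(np.array([[p]],float),K,np.array([c["k1"],0,0,0]))[0,0]
    d=rot(n)@np.array([u[0],-u[1],-1]); return c["position"],d
def onz(n,p,z):
    o,d=ray(n,p); return o+d*(z-o[2])/d[2]
def proj(n,P):
    q=rot(n).T@(np.array(P)-C[n]["position"]); q=np.array([q[0],-q[1],-q[2]])
    s=q[:2]/q[2]; s=s*(1+C[n]["k1"]*(s@s)); K=C[n]["intrinsics"]; return s*K[0,0]+K[:2,2]
def tri(p1,p2):
    (a,d),(b,e)=ray("top",p1),ray("scene",p2)
    t=np.linalg.lstsq(np.c_[d,-e],b-a,rcond=None)[0]; A=a+d*t[0];B=b+e*t[1]; return (A+B)/2,np.linalg.norm(A-B)
E
python3 - <<'E'
from h import *
T=cv2.imread("pics/top0.png");S=cv2.imread("pics/scene0.png")
a=cv2.resize(T[210:310,385:485],(400,400),interpolation=cv2.INTER_CUBIC)
b=cv2.resize(T[80:230,160:310],(400,400),interpolation=cv2.INTER_CUBIC)
cv2.imwrite("pics/c1.png",np.hstack([a,b]))
# sanity on rotation convention: TCP projection, base
print(proj("scene",[.205,-.51,.231]),proj("top",[.205,-.51,.231]),proj("top",[0,0,0]))
m=cv2.inRange(cv2.cvtColor(T,cv2.COLOR_BGR2HSV),(5,150,130),(22,255,255))
for k in cv2.findContours(m,0,2)[0]:
    if cv2.contourArea(k)>40:
        r=cv2.minAreaRect(k);bx=cv2.boxPoints(r);w=[onz("top",p,.034) for p in bx]
        print(r,np.round([np.linalg.norm(w[i]-w[i-1])for i in(1,2)],4),onz("top",r[0],.034))
E
```

```text
[260.12491655 330.68450897] [591.42535215 354.21358333] [341.10472155 423.1437486 ]
((427.6124267578125, 289.6963195800781), (28.44286346435547, 7.994124412536621), 10.007980346679688) [0.0199 0.071 ] [ 0.33015934 -0.21938987  0.034     ]
((442.8841247558594, 241.0426788330078), (36.663272857666016, 10.490996360778809), 6.34019136428833) [0.0269 0.0932] [ 0.45191143 -0.26300375  0.034     ]
```

View pics/c1.png

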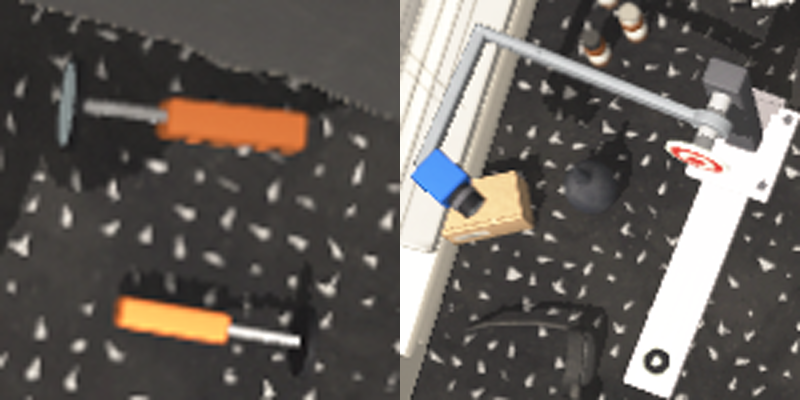

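The left crop shows A's top at 93×27 mm, which fits the 90×24 mm grip, with its grey glass facing +y. B is 71×20 mm, so it is the smaller look-alike. A is the one meant. Next I'll measure the rig, camera, mirror axis and the draped box.

```bash
cat > m.py <<'E'
from h import *
T=cv2.imread("pics/top0.png");S=cv2.imread("pics/scene0.png")
def cents(I,lo,hi,box,name):
    x0,y0,x1,y1=box; m=cv2.inRange(cv2.cvtColor(I[y0:y1,x0:x1],cv2.COLOR_BGR2HSV),lo,hi)
    n,l,s,c=cv2.connectedComponentsWithStats(m)
    i=1+np.argmax(s[1:,4]); ys,xs=np.nonzero(m if name=="red" else l==i)
    print(name,s[i],(xs.mean()+x0,ys.mean()+y0)); return np.array([xs.mean()+x0,ys.mean()+y0])
bt=cents(T,(100,130,60),(125,255,255),(150,120,210,170),"blue")
bs=cents(S,(100,130,60),(125,255,255),(285,120,315,150),"blue")
rd=cents(T,(0,80,80),(8,255,255),(255,125,290,155),"red") 
dk=cents(T,(0,0,0),(179,255,110),(249,208,264,223),"disc")
cam,e=tri(bt,bs); tg=onz("top",rd,.17); o=onz("top",dk,.010)
print("cam",cam,e,"tg",tg,"o",o,"dist",np.linalg.norm((tg-o)[:2]))
yaw=np.arctan2(*(tg-o)[1::-1]); x=np.array([np.cos(yaw),np.sin(yaw),0]); y=np.array([-x[1],x[0],0]); vs=np.array([o[0],o[1],.17])
d=cam-vs; th=np.arctan2(d[2],d@y); print("yaw",yaw,"theta",th,"D",np.linalg.norm(d),"angle",np.degrees(np.arccos(d@x/np.linalg.norm(d))))
l=vs+.17*(np.cos(np.radians(70))*x+np.sin(np.radians(70))*(np.cos(th)*y+np.sin(th)*np.array([0,0,1])))
aim=(l+vs+.17*x)/2; n=(aim-vs)/np.linalg.norm(aim-vs); print("vs",vs,"n",n,"az",np.arctan2(n[1],n[0]),"el",np.arcsin(n[2]))
E
python3 - <<'E'
from m import *
print("box corners",tri((527,203),(405,220)),tri((357,153),(350,150)))
for p in((335,200),(400,213),(500,237)):print("drape foot",onz("top",p,0))
# mirror: grip top contour and glass disc centre
print("glass", onz("top",(385+67/4,210+103/4),.036))
m=cv2.inRange(cv2.cvtColor(T,cv2.COLOR_BGR2HSV),(5,150,130),(22,255,255))
m[:, :415]=0;m[265:]=0
k=max(cv2.findContours(m,0,2)[0],key=cv2.contourArea)
w=np.array([onz("top",p[0]+.0,.034)[:2] for p in k]).astype(np.float32)
r=cv2.minAreaRect(w);print(r,cv2.boxPoints(r))
for P in ([.452,-.263,.034],):print(proj("scene",P),proj("top",P))
E
```

```text
blue [ 14  16  22  22 244] (np.float64(174.44672131147541), np.float64(145.9344262295082))
blue [  8  10  13  14 102] (np.float64(299.6372549019608), np.float64(134.65686274509804))
red [ 7 10 19 10 58] (np.float64(270.63793103448273), np.float64(139.3793103448276))
disc [ 3  3  9  9 51] (np.float64(255.90196078431373), np.float64(214.921568627451))
cam [0.66107082 0.37802513 0.2089223 ] 0.0022143632017361217 tg [0.68410472 0.16279745 0.17      ] o [0.52504885 0.2211879  0.01      ] dist 0.16943498339126303
yaw -0.3518324531357574 theta 0.19789679119755976 D 0.21122225167725603 angle 69.59581879073224
vs [0.52504885 0.2211879  0.17      ] n [0.9627802  0.24563657 0.11276949] az 0.24980344108021454 el 0.11300988368738366
box corners (array([ 0.51602403, -0.38342523,  0.26720797]), np.float64(0.0046371522800938)) (array([ 0.61503509, -0.03083929,  0.28162912]), np.float64(0.008479298791710417))
drape foot [0.56524809 0.01088458 0.        ]
drape foot [ 0.52906784 -0.16129958  0.        ]
drape foot [ 0.46354475 -0.42239356  0.        ]
glass [ 0.46594519 -0.15831096  0.036     ]
((0.45193228125572205, -0.2630629539489746), (0.09272465109825134, 0.026819655671715736), 83.22518157958984) [[ 0.43314683 -0.3075196 ]
 [ 0.4597792  -0.3106835 ]
 [ 0.47071773 -0.2186063 ]
 [ 0.44408536 -0.21544242]]
[336.13666725 305.39051585] [442.8810892  241.00790785]
```

The rig measurement agrees with the description: the disc-to-target distance is 169.4 mm and the camera angle is 69.6°. The drape stands close beyond the mirror, so I'll come in 27 mm off-centre with a slight lean. Closing the far finger will then pull the grip clear of the drape.

```bash
cat > g.py <<'E'
from h import *
def rel(p,Rt):
    o=robot.get_obs(); R0=R.from_euler("xyz",o["ee_rot"])
    print("t",o["time"],"shift",R0.inv().apply(np.array(p)-o["tool_pos"]).round(4),"rot",(R0.inv()*Rt).as_rotvec().round(4), "tcp",o["tool_pos"].round(4),"q",o["joint_positions"].round(2))
E
python3 - <<'E'
from g import *
Rt=R.from_euler("xyz",[np.pi,0,1.445])*R.from_rotvec([-.087,0,0])
rel([.4277,-.2517,.15],Rt)
E
```

```text
t 0.1 shift [ 0.3027 -0.1562  0.0798] rot [-0.0803  0.045  -1.0616] tcp [ 0.2053 -0.5098  0.2295] q [-1.29  0.09  1.37 -0.    1.68 -0.1 ]
```

Request:
drive_tool --series '[[0.094,[0.303,-0.156,0.06],[-0.08,0.045,-1.062]],[0.094,[0.303,-0.156,0.06],[-0.08,0.045,-1.062]],[0.094,[0.303,-0.156,0.06],[-0.08,0.045,-1.062]],[0.094,[0.303,-0.156,0.06],[-0.08,0.045,-1.062]],[0.094,[0.303,-0.156,0.06],[-0.08,0.045,-1.062]]]'

```text
time: 0.72
tool_pos: [0.4074, -0.2755, 0.1756]
ee_rot: [3.064, -0.003, 1.323]
wrist_force: [0.7, -0.2, -0.8]
width: 0.0939
finger_force: 0.0
```

Run:
```python
from g import *
Rt=R.from_euler("xyz",[np.pi,0,1.445])*R.from_rotvec([-.087,0,0])
rel([.4277,-.2517,.12],Rt)
```

```text
t 0.725 shift [0.0278 0.0094 0.0566] rot [-0.0087  0.0067 -0.1216] tcp [ 0.4074 -0.2755  0.1756] q [-0.74 -0.08  1.65  0.04  1.5  -0.49]
```

Request:
drive_tool --series '[[0.094,[0.028,0.009,0.057],[-0.009,0.007,-0.122]],[0.094,[0.028,0.009,0.057],[-0.009,0.007,-0.122]],[0.094,[0.028,0.009,0.057],[-0.009,0.007,-0.122]],[0.094,[0.028,0.009,0.057],[-0.009,0.007,-0.122]]]'

```text
time: 1.23
tool_pos: [0.4274, -0.2555, 0.1228]
ee_rot: [3.051, 0.002, 1.437]
wrist_force: [0.9, -0.3, -0.1]
width: 0.0941
finger_force: 0.0
```

Run:
```python
from g import *
Rt=R.from_euler("xyz",[np.pi,0,1.445])*R.from_rotvec([-.087,0,0])
rel([.4277,-.2517,.034],Rt)
T=imaging.snapshot("top")[...,::-1];S=imaging.snapshot("scene")[...,::-1]
f=lambda I:cv2.resize(I,(400,400),interpolation=cv2.INTER_CUBIC)
cv2.imwrite("pics/c2.png",np.hstack([f(T[170:310,360:500]),f(S[200:360,220:380])]))
```

```text
t 1.225 shift [ 0.004  -0.0082  0.0884] rot [ 0.0036  0.0029 -0.0078] tcp [ 0.4274 -0.2555  0.1228] q [-0.68 -0.04  1.72  0.05  1.38 -0.56]
```

View pics/c2.png

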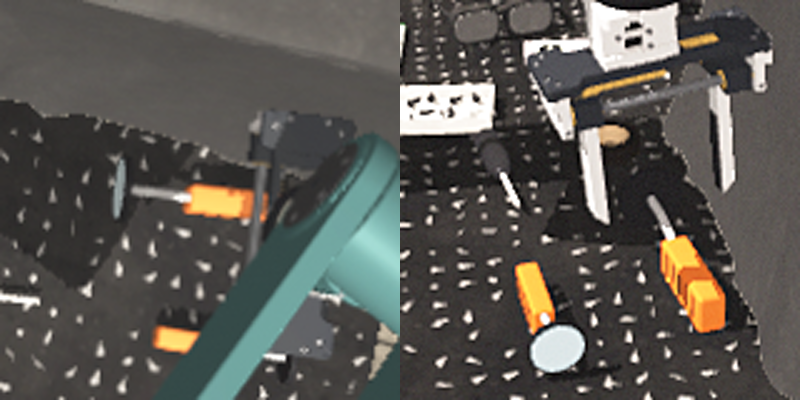

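The right finger lines up with the gap behind the grip and the left finger is clear of the look-alike. I'll descend.

Request:
drive_tool --series '[[0.094,[0.004,-0.002,0.03],[0.003,0.003,-0.008]],[0.094,[0.004,-0.006,0.06],[0.003,0.003,-0.008]],[0.094,[0.004,-0.008,0.088],[0.003,0.003,-0.008]],[0.094,[0.004,-0.008,0.088],[0.003,0.003,-0.008]],[0.094,[0.004,-0.008,0.088],[0.003,0.003,-0.008]]]'

```text
time: 1.95
tool_pos: [0.4274, -0.2503, 0.0334]
ee_rot: [3.056, -0.002, 1.447]
wrist_force: [0.3, 0.1, -0.1]
width: 0.0943
finger_force: 0.0
```

Run:
```python
from g import *
Rt=R.from_euler("xyz",[np.pi,0,1.445])*R.from_rotvec([-.087,0,0])
rel([.4277,-.2517,.034],Rt)
S=imaging.snapshot("scene")[...,::-1]
cv2.imwrite("pics/c3.png",cv2.resize(S[230:350,260:380],(480,480),interpolation=cv2.INTER_CUBIC))
```

```text
t 1.95 shift [-0.0014  0.0005 -0.0005] rot [-0.0013 -0.0018  0.0018] tcp [ 0.4274 -0.2503  0.0334] q [-0.67  0.04  1.83  0.05  1.2  -0.57]
```

View pics/c3.png

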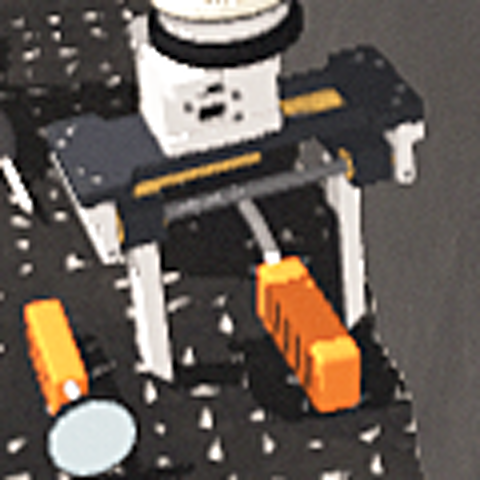

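The grip is between the fingers and nothing is touching. I'll close to 36 mm to drag it, then straighten up and grip.

Request:
drive_tool --series '[[0.075,[0,0,0],[0,0,0]],[0.06,[0,0,0],[0,0,0]],[0.045,[0,0,0],[0,0,0]],[0.036,[0,0,0],[0,0,0]],[0.036,[0,0,0],[0.087,0,0]]]'

```text
time: 2.62
tool_pos: [0.4258, -0.2492, 0.032]
ee_rot: [-3.136, -0.003, 1.447]
wrist_force: [0.4, 0.1, -0.4]
width: 0.0476
finger_force: 0.3
```

Request:
drive_tool --series '[[0.036,[0,0,0.001],[0,0,0]],[0.036,[0,0,0.001],[0,0,0]],[0.015,[0,0,0.001],[0,0,0]],[0.01,[0,0,0.001],[0,0,0]],[0.01,[0,0,0.001],[0,0,0]]]'

```text
time: 3.25
tool_pos: [0.4263, -0.2491, 0.0307]
ee_rot: [-3.138, -0.003, 1.448]
wrist_force: [0.1, -0.2, -0.3]
width: 0.0239
finger_force: 29.5
```

Run:
```python
from g import *
rel([.42,-.25,.03],R.from_euler("xyz",[np.pi,0,1.445]))
print(robot.get_obs()["ee_rot"])
S=imaging.snapshot("scene")[...,::-1]
cv2.imwrite("pics/c4.png",cv2.resize(S[230:350,260:380],(480,480),interpolation=cv2.INTER_CUBIC))
```

```text
t 3.25 shift [-0.0017 -0.0061  0.0007] rot [-0.0039 -0.0031  0.0027] tcp [ 0.4263 -0.2491  0.0307] q [-0.64  0.1   1.77  0.    1.28 -0.52]
[-3.13772445e+00 -3.05593597e-03  1.44769133e+00]
```

View pics/c4.png

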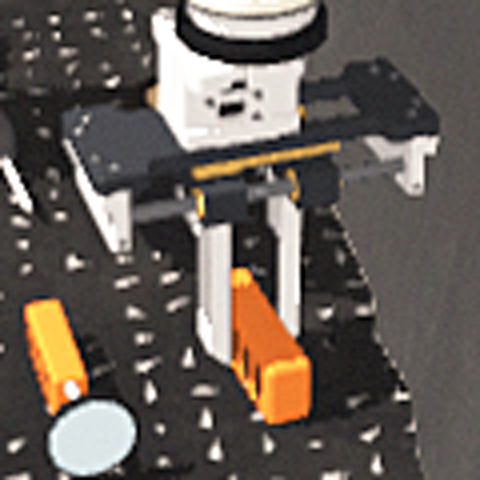

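Gripped at 23.9 mm with 29.5 N. I'll lift up and away from the drape.

Request:
drive_tool --series '[[0.01,[0,-0.008,-0.03],[0,0,0]],[0.01,[0,-0.025,-0.08],[0,0,0]],[0.01,[0,-0.04,-0.13],[0,0,0]],[0.01,[0,-0.05,-0.18],[0,0,0]],[0.01,[0,-0.05,-0.2],[0,0,0]]]'

```text
time: 3.92
tool_pos: [0.378, -0.2445, 0.2349]
ee_rot: [3.14, 0.001, 1.447]
wrist_force: [-0.1, -0.8, -0.5]
width: 0.0241
finger_force: 29.5
```

```bash
cat > tgt.py <<'E'
from m import *
from g import rel
f=np.array([.0996,0,-.0053])   # glass centre in tool frame
Y=np.cross([0,0,1],n);Y/=np.linalg.norm(Y)
Rm=R.from_matrix(np.c_[n,Y,np.cross(n,Y)])   # wanted mirror frame
def go(c=[0,0,0],M=R.from_euler("x",np.pi)):  # c: world correction; M: mirror->tool
    Rt=Rm*M; p=vs+np.array(c)-Rt.apply(f); print("p",p,Rt.as_euler("xyz")); rel(p,Rt)
E
python3 - <<'E'
from tgt import *
go([0,0,.1]); go([-.1,0,.08])
print(robot.get_obs()["finger_force"],robot.get_obs()["width"])
E
```

```text
blue [ 14  16  22  22 244] (np.float64(174.44672131147541), np.float64(145.9344262295082))
blue [  8  10  13  14 102] (np.float64(299.6372549019608), np.float64(134.65686274509804))
red [ 7 10 19 10 58] (np.float64(270.63793103448273), np.float64(139.3793103448276))
disc [ 3  3  9  9 51] (np.float64(255.90196078431373), np.float64(214.921568627451))
cam [0.66107082 0.37802513 0.2089223 ] 0.0022143632017361217 tg [0.68410472 0.16279745 0.17      ] o [0.52504885 0.2211879  0.01      ] dist 0.16943498339126303
yaw -0.3518324531357574 theta 0.19789679119755976 D 0.21122225167725603 angle 69.59581879073224
vs [0.52504885 0.2211879  0.17      ] n [0.9627802  0.24563657 0.11276949] az 0.24980344108021454 el 0.11300988368738366
p [0.42973507 0.19687025 0.25350197] [ 3.14159265 -0.11300988  0.24980344]
t 3.925 shift [ 0.4444 -0.003  -0.019 ] rot [-0.0654  0.0986  1.1963] tcp [ 0.378  -0.2445  0.2349] q [-0.7  -0.14  1.58  0.    1.7  -0.58]
p [0.32973507 0.19687025 0.23350197] [ 3.14159265 -0.11300988  0.24980344]
t 3.925 shift [ 0.4321 -0.1023  0.0008] rot [-0.0654  0.0986  1.1963] tcp [ 0.378  -0.2445  0.2349] q [-0.7  -0.14  1.58  0.    1.7  -0.58]
29.47622537612915 0.024125369806308163
```

Request:
drive_tool --series '[[0.01,[0.04,-0.01,0],[-0.006,0.01,0.12]],[0.01,[0.08,-0.02,0],[-0.013,0.02,0.24]],[0.01,[0.125,-0.03,0],[-0.02,0.03,0.36]],[0.01,[0.17,-0.04,0],[-0.026,0.04,0.48]],[0.01,[0.215,-0.05,0],[-0.033,0.05,0.6]]]'

```text
time: 4.55
tool_pos: [0.3539, -0.023, 0.2315]
ee_rot: [3.129, -0.058, 0.843]
wrist_force: [0.7, -0.0, -0.5]
width: 0.0241
finger_force: 29.5
```

```bash
python3 - <<'E' | tail -2
from tgt import *
go([-.1,0,.08])
E
```

```text
p [0.32973507 0.19687025 0.23350197] [ 3.14159265 -0.11300988  0.24980344]
t 4.55 shift [ 0.148  -0.1644  0.0045] rot [-0.0386  0.05    0.5916] tcp [ 0.3539 -0.023   0.2315] q [-0.27 -0.4   1.79  0.05  1.71  0.47]
```

Request:
drive_tool --series '[[0.01,[0.03,-0.033,0],[-0.008,0.01,0.12]],[0.01,[0.06,-0.066,0.001],[-0.016,0.02,0.24]],[0.01,[0.09,-0.1,0.002],[-0.024,0.03,0.36]],[0.01,[0.12,-0.132,0.003],[-0.032,0.04,0.48]],[0.01,[0.148,-0.164,0.004],[-0.039,0.05,0.592]]]'

```text
time: 5.18
tool_pos: [0.3289, 0.1965, 0.234]
ee_rot: [3.141, -0.113, 0.251]
wrist_force: [1.6, -0.4, -1.1]
width: 0.024
finger_force: 29.5
```

```bash
python3 - <<'E' | tail -2
from tgt import *
go([0,0,0])
E
```

```text
p [0.42973507 0.19687025 0.15350197] [ 3.14159265 -0.11300988  0.24980344]
t 5.175 shift [0.0881 0.0245 0.0911] rot [ 0.0006 -0.0004  0.0007] tcp [0.3289 0.1965 0.234 ] q [ 0.41 -0.38  1.78 -0.02  1.63  1.72]
```

Request:
drive_tool --series '[[0.01,[0.022,0.006,0.023],[0,0,0]],[0.01,[0.044,0.012,0.046],[0,0,0]],[0.01,[0.066,0.018,0.069],[0,0,0]],[0.01,[0.088,0.0245,0.091],[0,0,0]],[0.01,[0.088,0.0245,0.091],[0,0,0]]]'

```text
time: 5.8
tool_pos: [0.4296, 0.1953, 0.1511]
ee_rot: [3.14, -0.107, 0.253]
wrist_force: [-0.6, -0.0, -1.3]
width: 0.0242
finger_force: 29.5
```

```bash
python3 - <<'E' | tail -5
from tgt import *
go([0,0,0])
T=imaging.snapshot("top")[...,::-1];S=imaging.snapshot("scene")[...,::-1]
cv2.imwrite("pics/top5.png",T);cv2.imwrite("pics/scene5.png",S)
print("view spot px",proj("top",vs),proj("scene",vs))
f=lambda I:cv2.resize(I,(400,400),interpolation=cv2.INTER_CUBIC)
cv2.imwrite("pics/c5.png",np.hstack([f(T[130:280,160:310]),f(S[100:250,230:380])]))
E
```

```text
yaw -0.3518324531357574 theta 0.19789679119755976 D 0.21122225167725603 angle 69.59581879073224
vs [0.52504885 0.2211879  0.17      ] n [0.9627802  0.24563657 0.11276949] az 0.24980344108021454 el 0.11300988368738366
p [0.42973507 0.19687025 0.15350197] [ 3.14159265 -0.11300988  0.24980344]
t 5.8 shift [ 0.0008 -0.0015 -0.0023] rot [0.0008 0.0059 0.0033] tcp [0.4296 0.1953 0.1511] q [ 0.31 -0.14  1.75 -0.01  1.42  1.63]
view spot px [244.35909606 206.38626972] [278.50598348 167.55345655]
```

View pics/c5.png

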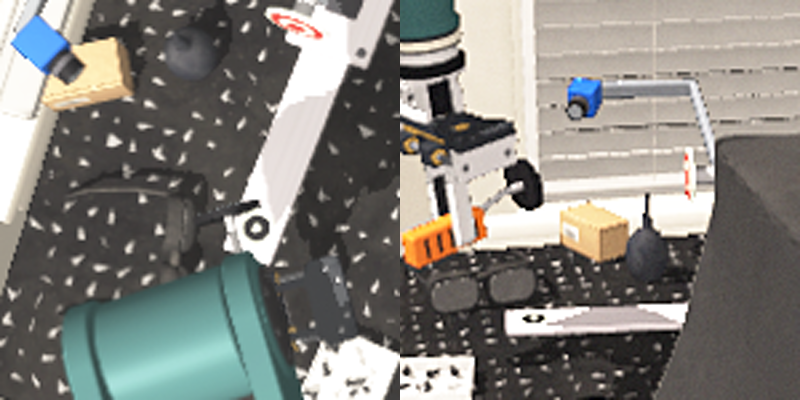

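The scene view shows the mirror's back as a dark disc at about px (276,170), against the expected view spot at (278.5,167.6). The camera, goggles and target look untouched. I'll check for slip in pitch by comparing the grip and disc features with their predicted positions.

```bash
python3 - <<'E' | tail -12
from tgt import *
S=cv2.imread("pics/scene5.png"); T=cv2.imread("pics/top5.png")
o=robot.get_obs(); Rt=R.from_euler("xyz",o["ee_rot"]); p=o["tool_pos"]
def W(q): # mirror frame -> world
    return p+Rt.apply(np.array([q[0]-.0104,-q[1],.0307-q[2]]))
print("face err",W([.11,0,.036])-vs)
for nm,q in dict(disc=[.107,0,.036],rearlow=[-.045,-.012,0],rearhigh=[-.045,-.012,.034],frontlow=[.045,-.012,0],fronthigh=[.045,-.012,.034]).items(): print(nm,proj("scene",W(q)).round(1))
print("top: top-edge",proj("top",W([.107,0,.066])),"L",proj("top",W([.107,.03,.036])),"R",proj("top",W([.107,-.03,.036])))
m=cv2.inRange(cv2.cvtColor(S[160:210,225:270],cv2.COLOR_BGR2HSV),(5,130,100),(22,255,255))
k=max(cv2.findContours(m,0,2)[0],key=cv2.contourArea); print("orange",cv2.approxPolyDP(k,1.5,True)[:,0]+[225,160])
d=cv2.inRange(cv2.cvtColor(S[150:190,264:290],cv2.COLOR_BGR2GRAY),0,70)
k=max(cv2.findContours(d,0,2)[0],key=cv2.contourArea); print("disc",cv2.fitEllipse(k),"offset 264,150")
E
```

```text
[243 184]
 [242 186]
 [236 188]
 [237 184]
 [234 186]
 [234 190]
 [231 189]
 [232 198]
 [237 200]
 [251 194]
 [248 191]]
disc ((12.253456115722656, 18.94801902770996), (11.334762573242188, 18.957416534423828), 156.4504852294922) offset 264,150
```

```bash
python3 - <<'E' | tail -8
from tgt import *
import sys
S=cv2.imread("pics/scene5.png")
o=robot.get_obs(); Rt=R.from_euler("xyz",o["ee_rot"]); p=o["tool_pos"]
def W(q): return p+Rt.apply(np.array([q[0]-.0104,-q[1],.0307-q[2]]))
print("face err",W([.11,0,.036])-vs)
for nm,q in dict(disc=[.106,0,.036],rearlow=[-.045,-.012,0],rearhigh=[-.045,-.012,.034],frontlow=[.045,-.012,0],fronthigh=[.045,-.012,.034],rearlowL=[-.045,.012,0]).items(): print(nm,proj("scene",W(q)).round(1))
cv2.imwrite("pics/c6.png",cv2.resize(S[150:210,225:295],(700,600),interpolation=cv2.INTER_CUBIC))
E
```

```text
vs [0.52504885 0.2211879  0.17      ] n [0.9627802  0.24563657 0.11276949] az 0.24980344108021454 el 0.11300988368738366
face err [-5.67733494e-05 -6.21567085e-04 -1.14139484e-04]
disc [277.4 168.1]
rearlow [236.7 199.9]
rearhigh [234.6 188.5]
frontlow [264.1 188.2]
fronthigh [262.4 177.1]
rearlowL [231.9 197.2]
```

View pics/c6.png

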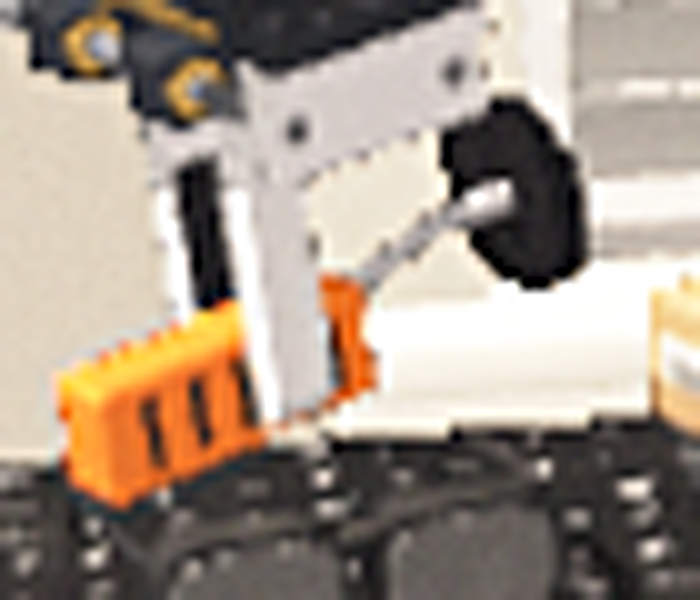

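The grip edges and disc match the predictions to about 1 px, so there is no slip. The measured pose puts the glass within 1 mm of the view spot. I'll hold briefly to settle, then hand in.

Request:
drive_tool --series '[[0.01,[0,0,0],[0,0,0]],[0.01,[0,0,0],[0,0,0]],[0.01,[0,0,0],[0,0,0]]]'

```text
time: 6.28
tool_pos: [0.4302, 0.1961, 0.1544]
ee_rot: [3.141, -0.114, 0.254]
wrist_force: [-0.3, -0.1, -0.6]
width: 0.0242
finger_force: 29.5
```

```bash
python3 - <<'E' | tail -3
from tgt import *
go()
print(np.abs(robot.get_obs()["qvel"]).max()); print(robot.close_job())
E
```

```text
0.006855210023552235
the job is handed in; nothing more can be done
None
```

I handed the job in with the mirror gripped and steady, its glass centre measured within about 2 mm of the view spot and facing the aim point; I saw nothing else disturbed, and the judge's verdict was not shown.

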